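Fit the slicing disc into the food processor

TASK

Take the slicing disc out of its wooden stand by its orange grip and fit its square shaft down the grey hub of the food processor: feel for the hidden square coupling by turning the shaft under light pressure until it drops through, never forcing it. Leave the disc fully home, its collar down flat on the hub's rim, let go and still, and leave the cup, tea box and honey jar where they are.

Things in the scene. Friction and masses are not known exactly. Their poses are not given: they have to be found in the camera images.
- grip (a point): Centre of the orange square grip (24 x 24 mm, 44 mm tall, its top 20 mm above this point) of the slicing disc. z up; x and y are square to the grip's flats; the shaft's flats are parallel to them. Below this point: top of the steel disc (100 mm across, 3 mm thick) 24 mm, underside of the collar 35 mm, tip of the shaft 87 mm. Starts upright in the stand.
- collar (a point): Centre of the underside of the grey collar (48 mm across) of the slicing disc, where the shaft begins; axes as the grip.
- hub (a point): Centre of the rim of the food processor's grey hub, 100 mm above the worktop (55 mm outside, round bore 36 mm). z up; x, y square to the white body, whose front with the dial looks to -x. Home, the collar lies on this rim, the grip's centre 35 mm above it. The shaft's tip first meets the hidden coupling (see bore) when the collar is 20 mm above the rim.
- bore (a point): Point on the bore's axis 32 mm below the rim, axes as the hub, at the top of the dark steel drive coupling: a plate 8 mm thick with a 22.4 mm square hole right through. The coupling's angle is NOT given by these axes: its square is turned from them by an unknown 11 to 79 degrees anticlockwise seen from above (repeats every 90). It turns only against 0.07 N m of friction, so light pressing does not carry it round.
- stand: Fixed wooden stand (foot 90 mm across, tube 60 mm across, 70 mm high, round bore 36 mm) that holds the disc upright with its collar on the tube's top; origin under its middle, z up. Between stand and food processor a dish rack with upright plates (about 0.3 m tall) begins 0.53 m ahead of the robot: carry the disc past in front of it or above it.
- cup: White espresso cup with coloured dots, 86 mm across, 110 mm with its handle, 51 mm tall, bystander; origin under its middle.
- tea_box: Green card box of tea bags, 58 x 69 x 78 mm, bystander; origin under its middle.
- honey: Honey jar with black lid, 63 mm across, 94 mm tall, bystander; origin under its middle.
- disc: The slicing disc as a whole, about 0.2 kg; origin at the tip of its shaft, axes as the grip. The shaft is 20 mm square and 52 mm long below the collar, flat at the end.
- machine: White fixed motor base, 170 x 150 mm, 78 mm high without the hub; origin under its middle, 100 mm below the hub point, axes as the hub. Its coupling is sprung: a shaft pressed on it out of line pushes it down 8 mm at most (1.6 N at first, 4.8 N at the end, then rigid). Once in line, the coupling springs back up over the shaft and that push vanishes; the shaft then slides home.

How it is judged:
By the outcome, as a careful person would: the job done as asked, in the order asked, and still so for the second after the job is handed in, with the robot touching nothing.
It also fails if it takes over 72 s, if anything falls off the work surface, if the arm or the gripper's body presses on something with over 40 N, if the wrist force passes 120 N, or if a joint passes its speed limit or range.

ROBOT

A 7-joint arm with a two-finger parallel gripper is mounted at the origin on a cart in front of the work surface, level with it; the furniture and walls round the work are solid. World frame = base frame: x ahead of the robot, y to its left, z up, the work surface at z = 0. Lengths are in m, angles in rad, forces in N, time in s.
With the tool pointing down it reaches from about 0.4 to 0.9 m from the base axis. Payload 5.5 kg.
Tool frame: the origin (TCP) lies at the very end of the fingers, on their centre line; the grasp point (between the pads) lies 19 mm behind it; z points along the fingers, y is the line along which they close (so a half turn about z gives the same grasp; the last joint's range is limited). The gripper opens to 92 mm and grips with 3 to 60 N. Pads are 19 mm wide; open, the fingers measure 130 mm over their backs; the gripper's body (75 mm by 190 mm) begins 47 mm behind the grasp point.
Start: joints at [1.485, 0.501, -0.427, 1.55, 0.221, 1.138, -0.21], TCP at [0.222, -0.611, 0.227] pointing down, gripper open.
Joint ranges: [-2.88, 2.88], [-0.31, 2.03], [-1.54, 1.56], [0.2, 2.42], [-1.41, 4.55], [0.19, 2.02], [-2.57, 2.57]. Speed limits (rad/s): [2.57, 2.57, 3.14, 3.14, 3.14, 3.14, 3.14].

INTERFACE

Orientations are given as a unit quaternion [w, x, y, z].
In Python, from workcell import robot, grab_frame, job_done gives the robot as it stands.
- The arm moves only by the shell command python3 -m handwheel 'ROWS' [FORCE]. ROWS is JSON, a list that holds one entry, the list of rows, each a list of 7 numbers: the shift along the world's x, y, z in mm, then the turn, a rotation vector about the world's x, y, z in degrees, then the finger opening in mm, from 0 to 91.8. A call has 1 to 20 rows; each row shifts and turns the commanded pose from where the row before left it; what a row does not reach is not made up. A row lasts 1/12 s, in which the tool goes at most 41.7 mm and 7.16 degrees, less where a joint would pass 70% of its speed; a pose out of reach is approached as far as the arm can. A call with a gripper value outside its range is refused whole. The fingers move at their own pace and stop on an object; FORCE is the grip in N (left out, the last holds). Time passes only in rows, so rows that do not move let the fingers close. It gives the time, the measured TCP pose, the force, the opening and the grip force at its end, in the units of the state.
- robot.read_state(): the state, without advancing time (a new reading comes with each control period).
- grab_frame(name): name is "side" or "top" or "wrist"; returns a dict with "img" (480x640x3 uint8, blue, green, red), "fx", "fy", "cx", "cy" (pixels), "eye" and "rotation" of the camera in the world. Camera axes: x right, y down, z forward; pixel columns grow to the right and rows downward; lengths in m; the calibration is good to about 2 mm. A picture is of the moment at which its call begins. There is no depth.
- job_done(): hands the job in; it is judged then, once.
The state is a dict: "t": time; "qpos": joint angles; "qd": joint speeds; "tau": joint torques, N m; "tool_pos": TCP position; "tool_rot": TCP orientation; "force": force on the tool from outside, world axes, zero at the start; "torque": the same for the moment, N m; "grip_width": opening from 0.0 (shut) to 1.0 (fully open); "grasp_force": force on a finger pad.
Only numpy, scipy, OpenCV 4.12 (cv2) and the standard library are available. Lean on these libraries where they do the work, as an engineer would, in place of code of your own. Each camera call takes 0.05 s, during which the arm holds its last target. There are 200 camera calls.

## Working session

There is one attempt and no reset: what is moved stays moved. The work goes in short steps, Python scripts to look and compute and a shell command to move; the robot and the scene stay as the last step left them, time stands still between calls to the robot, and variables do not carry over. Pictures are saved under pics/ and viewed, at most 10 in all, crops included, and the job is handed in when it is done.

```bash
ls; mkdir -p pics
python3 - <<'E'
from workcell import robot, grab_frame
import cv2,numpy as np
s=robot.read_state();print({k:np.round(v,3).tolist() for k,v in s.items()})
a=[]
for n in("side","top"):
    f=grab_frame(n);cv2.imwrite(f"pics/{n}0.png",f["img"]);print(n,f["fx"],f["fy"],f["cx"],f["cy"],np.round(f["eye"],4),np.round(f["rotation"],4).tolist())
E
```

```text
pics
{'t': 0.0, 'qpos': [1.485, 0.502, -0.427, 1.551, 0.221, 1.138, -0.21], 'qd': [0.0, -0.0, -0.0, 0.001, -0.0, -0.002, 0.002], 'tau': [0.0, -56.66, -5.816, -27.911, -0.069, 0.031, 0.0], 'tool_pos': [0.222, -0.61, 0.226], 'tool_rot': [-0.001, 0.985, 0.174, -0.0], 'force': [0.558, -0.579, 0.418], 'torque': [-0.047, -0.069, 0.007], 'grasp_force': 0.0, 'grip_width': 1.002}
side 539.9321485320926 539.9321485320926 314.63412465354327 244.48958621927684 [0.5828 1.0276 0.5598] [-0.0019, -0.0088, 0.844, -0.5363]
top 474.8853004579196 474.8853004579196 319.42898667390335 238.88732949879588 [0.3846 0.0529 1.3032] [-0.0558, 0.7128, -0.6972, 0.0522]
```

View pics/top0.png

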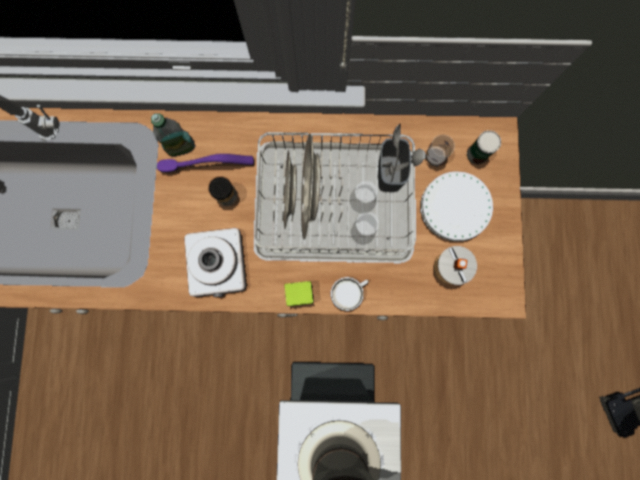

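View pics/side0.png

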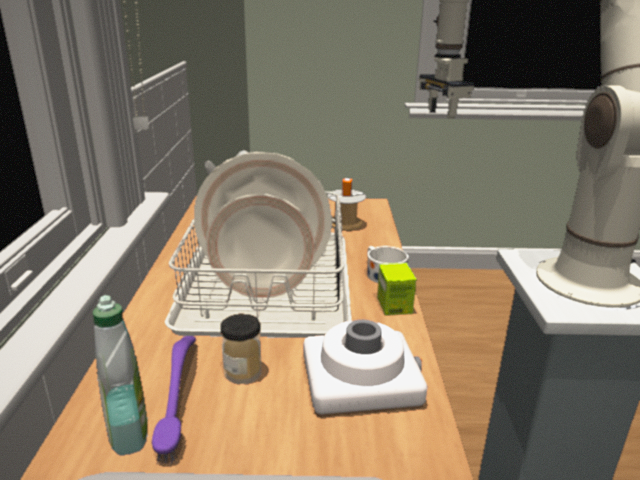

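The top view shows the orange grip near (461,264), the hub near (209,259), the cup at (347,293), the tea box at (299,293) and the honey jar at (221,189). The side view shows the grip at (347,187) and the hub at (363,335).

```bash
cat > h.py <<'E'
import cv2,numpy as np
from workcell import robot, grab_frame
from scipy.spatial.transform import Rotation as R
def rot(f):
    r=np.asarray(f["rotation"],float)
    return r if r.shape==(3,3) else R.from_quat(r,scalar_first=True).as_matrix()
def ray(f,u,v): return rot(f)@np.array([(u-f["cx"])/f["fx"],(v-f["cy"])/f["fy"],1.])
def plane(f,u,v,z):
    d=ray(f,u,v);return f["eye"]+d*(z-f["eye"][2])/d[2]
def cross(fa,pa,fb,pb):
    A=np.zeros((3,3));b=np.zeros(3)
    for f,p in((fa,pa),(fb,pb)):
        d=ray(f,*p);d/=np.linalg.norm(d);M=np.eye(3)-np.outer(d,d);A+=M;b+=M@f["eye"]
    return np.linalg.solve(A,b)
def orange(img):
    h=cv2.cvtColor(img,cv2.COLOR_BGR2HSV);return cv2.inRange(h,(4,150,90),(17,255,255))
def blobs(m,amin=20):
    n,l,s,c=cv2.connectedComponentsWithStats(m);return [(c[i].round(2).tolist(),s[i].tolist()) for i in range(1,n) if s[i,4]>=amin]
E
python3 - <<'E'
from h import *
t=grab_frame("top");s=grab_frame("side")
def sub(m,x0,x1,y0,y1):
    o=np.zeros_like(m);o[y0:y1,x0:x1]=m[y0:y1,x0:x1];return o
bt=blobs(sub(orange(t["img"]),440,480,250,280));bs=blobs(sub(orange(s["img"]),330,365,170,200))
print(bt,bs)
for b in bt:print(plane(t,*b[0],.12))
if bt and bs: print("grip x2",cross(t,bt[0][0],s,bs[0][0]))
# hub dark ring
g=cv2.cvtColor(t["img"],cv2.COLOR_BGR2GRAY);m=sub(cv2.inRange(g,0,110),192,228,242,278)
for b in blobs(m):print("hub",b,plane(t,*b[0],.1))
g=cv2.cvtColor(s["img"],cv2.COLOR_BGR2GRAY);m=sub(cv2.inRange(g,0,110),335,390,315,360)
for b in blobs(m):print("hubside",b)
cv2.imwrite("pics/c.png",np.hstack([cv2.resize(t["img"][235:285,185:235],(400,400),interpolation=2),cv2.resize(t["img"][240:290,435:485],(400,400),interpolation=2)]))
E
```

```text
[([459.0, 264.4], [457, 259, 8, 10, 30])] [([346.6, 187.39], [343, 179, 9, 17, 126])]
[ 0.51009267 -0.28910521  0.12      ]
grip x2 [ 0.51173543 -0.29382836  0.10361268]
hub ([208.16, 258.58], [201, 251, 15, 16, 187]) [0.51307427 0.34349403 0.1       ]
hub ([216.4, 262.95], [205, 250, 18, 22, 96]) [0.50236175 0.32185705 0.1       ]
hubside ([363.56, 328.96], [352, 323, 24, 13, 248])
hubside ([362.89, 344.54], [345, 333, 37, 21, 504])
```

View pics/c.png

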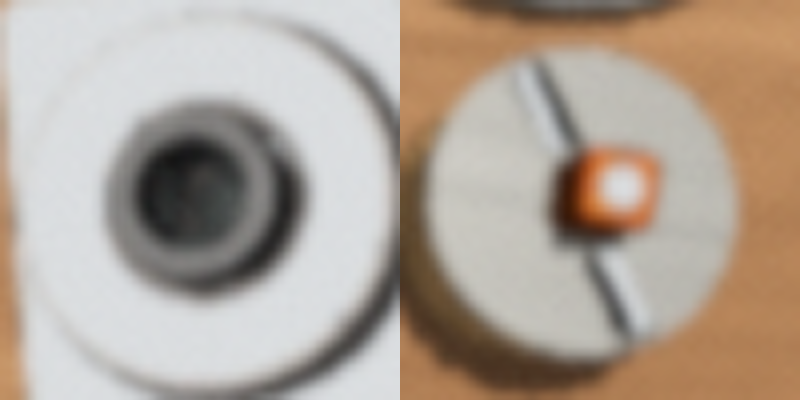

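The crops show the hub rim ring centred near (208.5,258.5). The grip's white top dot is near (462.6,262.9), and the grip is turned a few degrees. I'll go above the grip and look with the wrist camera.

```bash
python3 -m handwheel '[[[0,0,25,0,0,0,91],[12,12,25,0,0,0,91],[22,24,12,0,0,0,91],[24,26,0,0,0,0,91],[24,26,0,0,0,0,91],[24,26,0,0,0,0,91],[24,26,0,0,0,0,91],[24,26,0,0,0,0,91],[24,26,0,0,0,0,91],[24,26,0,0,0,0,91],[24,26,0,0,0,0,91],[24,26,0,0,0,0,91],[24,26,0,0,0,0,91],[16,19,0,0,0,0,91],[0,0,0,0,0,0,91],[0,0,0,0,0,0,91],[0,0,0,0,0,0,91]]]'
python3 - <<'E'
from h import *
f=grab_frame("wrist");cv2.imwrite("pics/w1.png",f["img"]);print(f["fx"],f["cx"],f["cy"],f["eye"],rot(f).round(3).tolist())
s=robot.read_state();print(s["tool_pos"],s["tool_rot"],s["force"])
m=orange(f["img"]);print(blobs(m,100))
t=grab_frame("top");print(plane(t,462.6,262.9,.125),plane(t,208.5,258.5,.1))
E
```

```text
t: 1.62
tool_pos: [0.5115, -0.2966, 0.2884]
tool_rot: [0.0, 0.985, 0.173, -0.001]
force: [-0.3, -0.2, 0.1]
grip_width: 0.994
grasp_force: 0.0
359.30428750581825 323.4858253391803 239.26568107884248 [ 0.58694963 -0.26976174  0.44670992] [[0.341, -0.898, -0.277], [-0.94, -0.326, -0.101], [0.001, 0.295, -0.955]]
[ 0.51112606 -0.29731628  0.28840072] [ 1.95330857e-04  9.84999978e-01  1.72553374e-01 -5.80716777e-04] [-1.2858733  -0.44294827 -0.17346473]
[([323.03, 209.74], [309, 201, 29, 19, 159])]
[ 0.51350778 -0.29669177  0.125     ] [0.51329814 0.34263863 0.1       ]
```

View pics/w1.png

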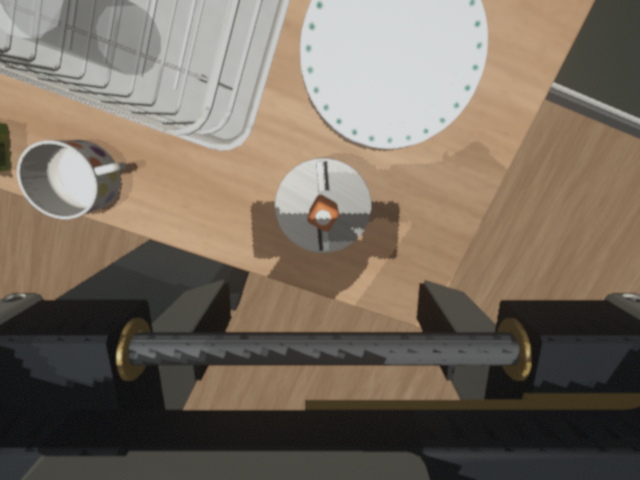

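The wrist view shows the disc at (323,205) and its grip at (323,212), half in the gripper's shadow. The square is turned relative to the fingers, so I'll measure its outline.

Run:
```python
from h import *
f=grab_frame("wrist");i=f["img"][185:240,290:356];cv2.imwrite("pics/w1c.png",cv2.resize(i,(792,660)[:1]+(594,) if 0 else (660,550),interpolation=cv2.INTER_CUBIC))
```

```text
(no output)
```

View pics/w1c.png

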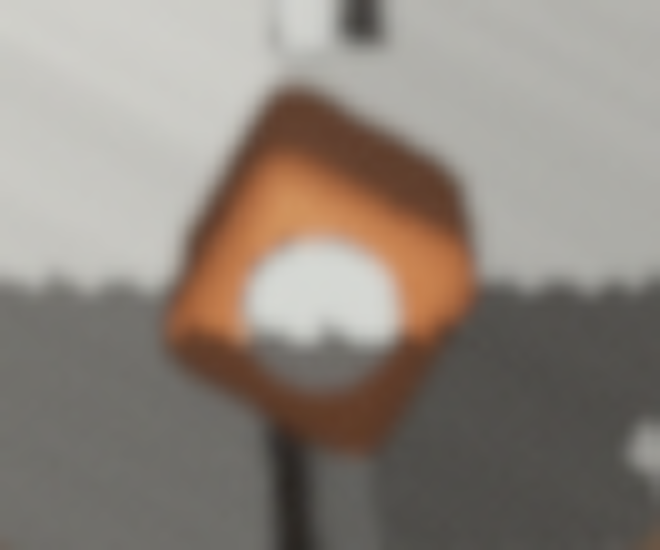

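The top face's corners in the 10× crop are left (168,338), bottom (365,452), right (472,282) and top (280,150).

Run:
```python
from h import *
f=grab_frame("wrist")
P=np.array([plane(f,289.5+x/10+.05,184.5+y/10+.05,.125)[:2] for x,y in((168,338),(365,452),(472,282),(280,150))])
e=np.roll(P,-1,0)-P
print(P.round(4).tolist(),P.mean(0),np.linalg.norm(e,axis=1)*1e3,np.degrees(np.arctan2(e[:,1],e[:,0]))%90)
print("dot",plane(f,289.5+32.4,184.5+31.5,.125))
s=robot.read_state();print(np.degrees(np.arctan2(*R.from_quat(s["tool_rot"],scalar_first=True).as_matrix()[[1,0],0]))%180)
```

```text
[[0.5067, -0.2832], [0.5026, -0.3039], [0.5211, -0.3077], [0.5267, -0.287]] [ 0.51424559 -0.29543438] [21.18312755 18.89634883 21.39026709 20.3722291 ] [78.82947101 78.65482999 74.87345244 79.10671137]
dot [ 0.51360246 -0.29587545  0.125     ]
19.826526398854863
```

The grip's flats lie at about −12° and its centre is near (0.5137,−0.296). Both cameras agree on this, and the sides come out near 21 mm, which fits a bevelled 24 mm top. I'll turn −32°, go down and grip.

```bash
python3 -m handwheel '[[[2,1,0,0,0,-6.4,91],[0,0,-20,0,0,-6.4,91],[0,0,-20,0,0,-6.4,91],[0,0,-20,0,0,-6.4,91],[0,0,-20,0,0,-6.4,91],[0,0,-25,0,0,0,91],[0,0,-25,0,0,0,91],[0,0,-25,0,0,0,91],[0,0,-20,0,0,0,91],[0,0,-15,0,0,0,91],[0,0,-8,0,0,0,91],[0,0,0,0,0,0,91],[0,0,0,0,0,0,91]]]' 30
python3 -m handwheel '[[[0,0,0,0,0,0,60],[0,0,0,0,0,0,45],[0,0,0,0,0,0,35],[0,0,0,0,0,0,28],[0,0,0,0,0,0,22],[0,0,0,0,0,0,15],[0,0,0,0,0,0,15],[0,0,0,0,0,0,15],[0,0,0,0,0,0,15]]]' 30
```

```text
t: 2.9
tool_pos: [0.514, -0.2954, 0.0909]
tool_rot: [-0.0, 0.994, -0.105, -0.0]
force: [-0.0, -0.4, 0.4]
grip_width: 0.988
grasp_force: 0.0
t: 3.65
tool_pos: [0.5142, -0.2948, 0.0907]
tool_rot: [-0.0, 0.995, -0.105, 0.0]
force: [-0.6, -0.4, -0.0]
grip_width: 0.387
grasp_force: 0.0
```

```bash
python3 -m handwheel '[[[0,0,0,0,0,0,15],[0,0,0,0,0,0,15],[0,0,0,0,0,0,15],[0,0,0,0,0,0,15],[0,0,0,0,0,0,15],[0,0,0,0,0,0,15]]]' 30
```

```text
t: 4.15
tool_pos: [0.5141, -0.2949, 0.0907]
tool_rot: [0.0, 0.995, -0.105, -0.0]
force: [1.1, -0.8, -0.4]
grip_width: 0.264
grasp_force: 29.5
```

The grip measures 24.2 mm with 29.5 N on the pads. Now I'll lift gently, then move clear.

```bash
python3 -m handwheel '[[[0,0,4,0,0,0,15],[0,0,8,0,0,0,15],[0,0,12,0,0,0,15],[0,0,16,0,0,0,15],[0,0,20,0,0,0,15],[0,0,24,0,0,0,15],[0,0,24,0,0,0,15],[0,0,24,0,0,0,15],[0,0,18,0,0,0,15],[-10,0,0,0,0,0,15],[-20,0,0,0,0,0,15],[-25,0,0,0,0,0,15],[-25,0,0,0,0,0,15],[-14,8,0,0,0,0,15],[0,16,0,0,0,0,15],[0,24,0,0,0,0,15]]]' 30
python3 -m handwheel '[[[0,28,0,0,0,0,15],[0,30,0,0,0,0,15],[0,30,0,0,0,0,15],[0,30,0,0,0,0,15],[0,30,0,0,0,0,15],[0,30,0,0,0,0,15],[0,30,0,0,0,0,15],[0,30,0,0,0,0,15],[0,30,0,0,0,0,15],[0,30,0,0,0,0,15],[0,30,0,0,0,0,15],[0,30,0,0,0,0,15],[0,30,0,0,0,0,15],[0,30,0,0,0,0,15],[0,30,0,0,0,0,15],[0,30,0,0,0,0,15],[0,30,0,0,0,0,15],[0,20,0,0,0,0,15],[0,0,0,0,0,0,15]]]' 30
```

```text
t: 5.48
tool_pos: [0.4179, -0.2482, 0.2402]
tool_rot: [0.0, 0.994, -0.107, -0.0]
force: [0.6, 1.1, -1.6]
grip_width: 0.264
grasp_force: 29.5
t: 7.07
tool_pos: [0.4167, 0.2826, 0.2405]
tool_rot: [-0.001, 0.995, -0.099, -0.0]
force: [-1.0, 1.2, -1.2]
grip_width: 0.259
grasp_force: 29.5
```

Run:
```python
from h import *
s=grab_frame("side");t=grab_frame("top");print("side",plane(s,363.5,329.3,.1))
print("x",cross(t,(208.5,258.5),s,(363.5,329.3)))
w=grab_frame("wrist")
st=robot.read_state();p=st["tool_pos"]
for f,n in((s,"s"),(t,"t"),(w,"w")):
    def px(P):
        c=rot(f).T@(np.array(P)-f["eye"]);return f["fx"]*c[0]/c[2]+f["cx"],f["fy"]*c[1]/c[2]+f["cy"]
    print(n,"hub px",px([.5135,.3425,.1]),"tip",px([p[0],p[1],p[2]+.0145-.087]))
pad=lambda i:i
cv2.imwrite("pics/c2.png",np.hstack([cv2.resize(s["img"][200:420,300:500],(400,440)),cv2.resize(w["img"],(400,300)) if 0 else cv2.copyMakeBorder(cv2.resize(w["img"],(400,300)),0,140,0,0,cv2.BORDER_CONSTANT)]))
```

```text
side [0.51213549 0.34518063 0.1       ]
x [0.51267948 0.34305346 0.09869628]
s hub px (np.float64(362.47301608966796), np.float64(328.27732256087825)) tip (np.float64(422.0720260687718), np.float64(268.9479618207469))
t hub px (np.float64(208.55886045072447), np.float64(258.42245593586864)) tip (np.float64(227.73357586221894), np.float64(295.3839735683952))
w hub px (np.float64(217.84530248368722), np.float64(128.60843010678303)) tip (np.float64(324.9627981827473), np.float64(250.34547809817178))
```

View pics/c2.png

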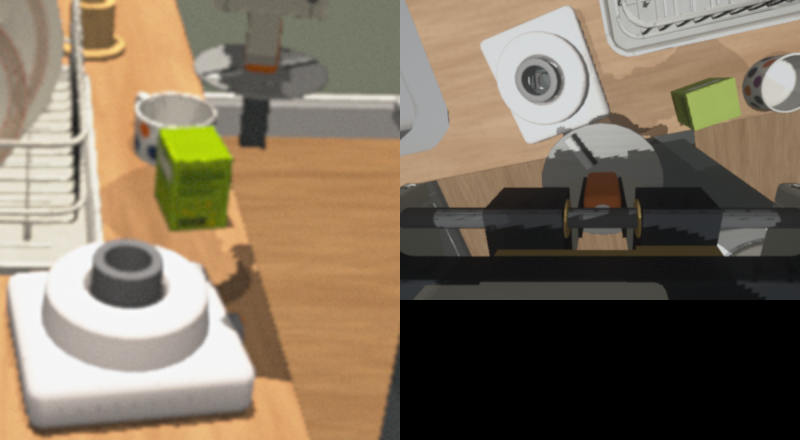

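The wrist view shows the hub clearly near full-res (222,127), and the side view shows the disc hanging upright. I'll fit the hub ring in the wrist view and look into the bore for the coupling's angle.

Run:
```python
from h import *
w=grab_frame("wrist");i=w["img"];x0,y0=180,85
c=i[y0:y0+80,x0:x0+80];g=cv2.cvtColor(c,cv2.COLOR_BGR2GRAY)
for th in(150,75,90):
    m=cv2.inRange(g,0,th);cs,_=cv2.findContours(m,cv2.RETR_EXTERNAL,cv2.CHAIN_APPROX_NONE)
    for k in cs:
        if len(k)>30:
            e=cv2.fitEllipse(k);print(th,np.round(e[0],1)+[x0,y0],np.round(e[1],1),plane(w,e[0][0]+x0,e[0][1]+y0,.1))
big=cv2.resize(c,(640,640),interpolation=2)[20:620]
z=cv2.resize(i[y0+10:y0+70,x0+10:x0+70],(600,600),interpolation=2);cv2.imwrite("pics/c3.png",cv2.convertScaleAbs(z,alpha=1.6))
```

```text
150 [184.1 125.1] [ 2.4 16.1] [0.5226032  0.36563656 0.1       ]
150 [214.7 130. ] [47.3 52.2] [0.51403731 0.34304485 0.1       ]
150 [219.4 128.7] [70.4 75.6] [0.51427021 0.33916557 0.1       ]
75 [208.3 128.9] [28.6 43.9] [0.51593076 0.34782414 0.1       ]
75 [337.  130.2] [ 97.8 169.6] [0.49390381 0.24799159 0.1       ]
90 [208.9 129.4] [32.6 46.7] [0.51543935 0.34741256 0.1       ]
90 [597.4 125.6] [193.  689.7] [0.454767   0.04519426 0.1       ]
```

View pics/c3.png

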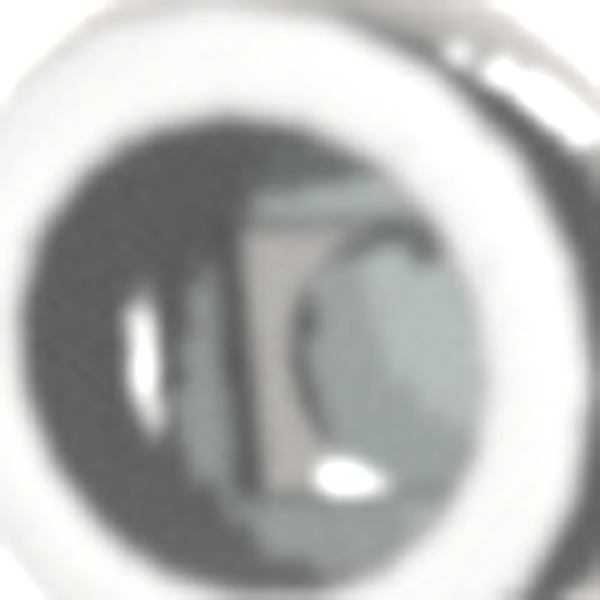

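I can see the square coupling hole. Its left edge runs from about (240,222) to (248,492) in the 10× crop, and the bore rim is centred at (255,352).

Run:
```python
from h import *
w=grab_frame("wrist")
q=lambda x,y:plane(w,189.5+x/10,94.5+y/10,.068)[:2]
def seg(a,b):
    d=q(*b)-q(*a);print(a,b,q(*a),q(*b),np.linalg.norm(d)*1e3,np.degrees(np.arctan2(d[1],d[0]))%90)
seg((238,222),(248,492));seg((228,220),(238,490));seg((248,492),(470,492));seg((245,225),(390,212))
s=robot.read_state();print(s["t"],s["tool_pos"],np.degrees(np.arctan2(*R.from_quat(s["tool_rot"],scalar_first=True).as_matrix()[[1,0],0])),s["qpos"])
print(plane(w,215,129.7,.1))
```

```text
(238, 222) (248, 492) [0.52765743 0.34863494] [0.50566222 0.35451605] 22.767885041304645 75.03035585011159
(228, 220) (238, 490) [0.52799703 0.34943711] [0.50601267 0.35533443] 22.761603966627312 74.98387997294455
(248, 492) (470, 492) [0.50566222 0.35451605] [0.50154451 0.33521249] 19.73785699456206 77.95851103010236
(245, 225) (390, 212) [0.52729304 0.34811238] [0.52569101 0.33546054] 12.752864415073367 82.78335613974612
7.3167 [0.42027867 0.27363905 0.24032366] -12.127423129904944 [-0.06401063  0.24464226 -0.65249231  1.89503361  0.1698086   1.05827423
 -2.56851543]
[0.51513946 0.34137995 0.1       ]
```

The coupling edge measures 22.8 mm, so it is at about 75.5° (≡ −14.5°), close to the shaft's angle. But q7 is at its limit, so I'll back it off with a turn (the square repeats every 90°).

```bash
python3 -m handwheel '[[[0,0,0,0,0,4,15],[0,0,0,0,0,6,15],[0,0,0,0,0,6,15],[0,0,0,0,0,6,15],[0,0,0,0,0,6,15],[0,0,0,0,0,0,15]]]' 30
python3 - <<'E'
from h import *
s=robot.read_state();print(s["t"],s["tool_pos"],np.degrees(np.arctan2(*R.from_quat(s["tool_rot"],scalar_first=True).as_matrix()[[1,0],0])),np.round(s["qpos"],3))
E
```

```text
t: 7.82
tool_pos: [0.4212, 0.2728, 0.2405]
tool_rot: [0.0, 0.99, 0.138, -0.0]
force: [-0.6, 0.2, -2.1]
grip_width: 0.263
grasp_force: 29.5
7.8167 [0.42121928 0.27280185 0.24047761] 15.917709992898514 [ 0.004  0.259 -0.731  1.893  0.197  1.063 -2.101]
```

```bash
python3 -m handwheel '[[[0,0,0,0,0,5,15],[0,0,0,0,0,7,15],[0,0,0,0,0,7,15],[0,0,0,0,0,7,15],[0,0,0,0,0,7,15],[0,0,0,0,0,7,15],[0,0,0,0,0,7,15],[0,0,0,0,0,7,15],[0,0,0,0,0,5,15],[13,10,0,0,0,0,15],[20,15,0,0,0,0,15],[20,15,0,0,0,0,15],[20,15,0,0,0,0,15],[13,10,0,0,0,0,15],[6,5,0,0,0,0,15],[0,0,0,0,0,0,15],[0,0,0,0,0,0,15]]]' 30
cat >> h.py <<'E'
def st():
    s=robot.read_state();m=R.from_quat(s["tool_rot"],scalar_first=True).as_matrix()
    print(round(s["t"],2),"pos",(1e3*np.array(s["tool_pos"])).round(1),"yaw",np.degrees(np.arctan2(m[1,0],m[0,0])).round(2),"tilt",m[:2,2].round(4),"F",np.round(s["force"],1),"T",np.round(s["torque"],2),"q7",np.round(s["qpos"][6],2))
E
python3 -c "
from h import *
st()"
```

```text
t: 9.23
tool_pos: [0.512, 0.3441, 0.2402]
tool_rot: [-0.0, 0.794, 0.608, -0.001]
force: [-0.5, -0.0, -1.4]
grip_width: 0.262
grasp_force: 29.5
9.23 pos [512.  344.1 240.2] yaw 74.83 tilt [-0.0015 -0.0009] F [-0.5 -0.  -1.4] T [-0.01 -0.02 -0.05] q7 -1.23
```

```bash
python3 -m handwheel '[[[1.5,-1,-10,0,0,0.5,15],[0,0,-15,0,0,0,15],[0,0,-10,0,0,0,15],[0,0,-5,0,0,0,15],[0,0,0,0,0,0,15],[0,0,0,0,0,0,15]]]' 30
python3 - <<'E'
from h import *
st()
s=grab_frame("side");g=s["img"]
cv2.imwrite("pics/c4.png",cv2.resize(g[250:370,290:440],(750,600),interpolation=2))
p=robot.read_state()["tool_pos"]
for z in(.0145,-.0205,-.0725):
    P=np.array([p[0],p[1],p[2]+z]);c=rot(s).T@(P-s["eye"]);print(z,s["fx"]*c[0]/c[2]+s["cx"],s["fy"]*c[1]/c[2]+s["cy"])
E
```

```text
t: 9.73
tool_pos: [0.5135, 0.3441, 0.2005]
tool_rot: [0.0, 0.791, 0.612, -0.0]
force: [0.8, -0.3, -1.9]
grip_width: 0.261
grasp_force: 29.5
9.73 pos [513.5 344.1 200.5] yaw 75.49 tilt [-0.0004 -0.0007] F [ 0.8 -0.3 -1.9] T [ 0.02 -0.09  0.02] q7 -1.24
0.0145 366.4741640783746 260.57488206136054
-0.0205 365.17870467199805 282.2243126666548
-0.0725 363.3428052177264 312.9054576241216
```

View pics/c4.png

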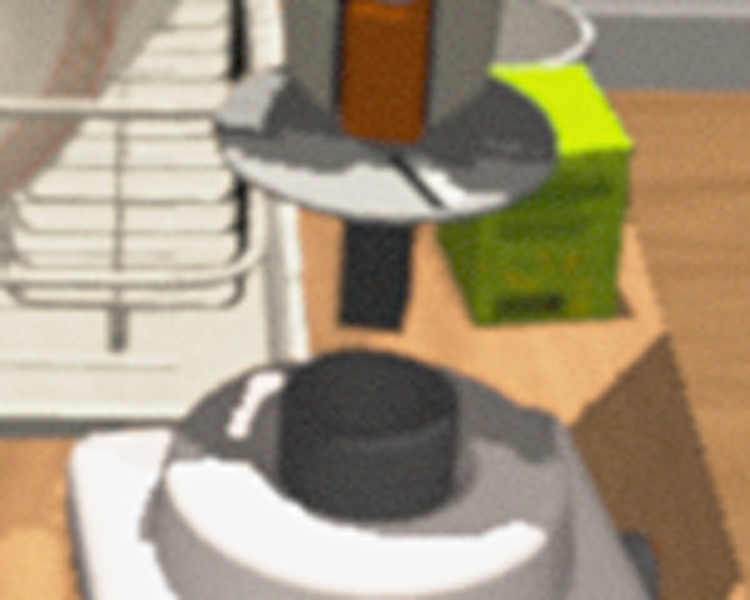

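The shaft hangs straight above the hub: tip column ≈363.9, hub column ≈363.6. I'll lower it into the bore to just above the coupling.

```bash
python3 -m handwheel '[[[-0.5,-0.5,-6,0,0,0,15],[0,0,-8,0,0,0,15],[0,0,-8,0,0,0,15],[0,0,-5,0,0,0,15],[0,0,-3,0,0,0,15],[0,0,-3,0,0,0,15],[0,0,-3,0,0,0,15],[0,0,-3,0,0,0,15],[0,0,-3,0,0,0,15],[0,0,-3,0,0,0,15],[0,0,0,0,0,0,15],[0,0,0,0,0,0,15]]]' 30
python3 -c "
from h import *
st()"
```

```text
t: 10.78
tool_pos: [0.5132, 0.3438, 0.1554]
tool_rot: [0.0, 0.791, 0.612, -0.0]
force: [-0.1, 0.1, -2.2]
grip_width: 0.263
grasp_force: 29.5
10.78 pos [513.2 343.8 155.4] yaw 75.49 tilt [-0.0003 -0.0006] F [-0.1  0.1 -2.2] T [-0.06 -0.1   0.03] q7 -1.27
```

```bash
python3 -m handwheel '[[[0,0,-3,0,0,0,15],[0,0,-3,0,0,0,15],[0,0,-3,0,0,0,15],[0,0,-3,0,0,0,15],[0,0,-2,0,0,0,15],[0,0,-2,0,0,0,15],[0,0,-1,0,0,0,15],[0,0,0,0,0,0,15],[0,0,0,0,0,0,15]]]' 30
python3 -c "
from h import *
for i in range(2): st()"
```

```text
t: 11.53
tool_pos: [0.5133, 0.3439, 0.1386]
tool_rot: [0.0, 0.791, 0.612, -0.0]
force: [0.1, 0.0, -2.4]
grip_width: 0.265
grasp_force: 29.5
11.53 pos [513.3 343.9 138.6] yaw 75.48 tilt [-0.0001 -0.0002] F [ 0.1  0.  -2.4] T [ 0.07 -0.05 -0.  ] q7 -1.28
11.53 pos [513.3 343.9 138.6] yaw 75.48 tilt [-0.0001 -0.0002] F [ 0.1  0.  -2.4] T [ 0.07 -0.05 -0.  ] q7 -1.28
```

```bash
python3 -m handwheel '[[[0,0,-1.5,0,0,0,15],[0,0,-1.5,0,0,0,15],[0,0,0,0,0,0,15],[0,0,0,0,0,0,15]]]' 30
python3 -c "
from h import *
st()"
```

```text
t: 11.87
tool_pos: [0.5133, 0.3439, 0.1355]
tool_rot: [0.0, 0.791, 0.612, -0.0]
force: [0.1, 2.0, -2.2]
grip_width: 0.263
grasp_force: 29.5
11.87 pos [513.3 343.9 135.5] yaw 75.49 tilt [-0.0001 -0.0002] F [ 0.1  2.  -2.2] T [ 0.12 -0.12  0.05] q7 -1.29
```

There's no vertical push 5 mm past first contact, only 2 N sideways: the shaft has entered the coupling. I'll ease +y slightly and keep lowering.

```bash
python3 -m handwheel '[[[0,0.4,-1,0,0,0,15],[0,0,-1.5,0,0,0,15],[0,0,-1.5,0,0,0,15],[0,0,0,0,0,0,15],[0,0,0,0,0,0,15]]]' 30
python3 -c "
from h import *
st()"
```

```text
t: 12.28
tool_pos: [0.5132, 0.3441, 0.1314]
tool_rot: [0.0, 0.791, 0.612, -0.0]
force: [-0.1, 0.1, -1.4]
grip_width: 0.263
grasp_force: 29.5
12.28 pos [513.2 344.1 131.4] yaw 75.48 tilt [-0.0003 -0.0006] F [-0.1  0.1 -1.4] T [-0.03 -0.08  0.02] q7 -1.29
```

```bash
python3 -m handwheel '[[[0,0,-1.5,0,0,0,15],[0,0,-1.5,0,0,0,15],[0,0,-1.5,0,0,0,15],[0,0,-1.5,0,0,0,15],[0,0,-1.5,0,0,0,15],[0,0,-1,0,0,0,15],[0,0,-1,0,0,0,15],[0,0,0,0,0,0,15],[0,0,0,0,0,0,15]]]' 30
python3 -c "
from h import *
st()"
```

```text
t: 13.03
tool_pos: [0.5132, 0.3442, 0.1221]
tool_rot: [0.0, 0.791, 0.612, -0.0]
force: [-0.9, 0.1, -2.8]
grip_width: 0.263
grasp_force: 29.5
13.03 pos [513.2 344.2 122.1] yaw 75.48 tilt [-0.0002 -0.0005] F [-0.9  0.1 -2.8] T [-0.01 -0.08 -0.02] q7 -1.3
```

```bash
python3 -m handwheel '[[[0,0,-0.7,0,0,0,15],[0,0,-0.7,0,0,0,15],[0,0,0,0,0,0,15],[0,0,0,0,0,0,15]]]' 30
python3 -m handwheel '[[[0,0,-0.4,0,0,0,15],[0,0,-0.4,0,0,0,15],[0,0,0,0,0,0,15],[0,0,0,0,0,0,15]]]' 30
```

```text
t: 13.37
tool_pos: [0.5133, 0.3443, 0.1207]
tool_rot: [0.0, 0.791, 0.612, -0.0]
force: [-0.2, 0.3, -3.1]
grip_width: 0.262
grasp_force: 29.5
t: 13.7
tool_pos: [0.5133, 0.3443, 0.1207]
tool_rot: [0.0, 0.791, 0.612, -0.0]
force: [-2.7, -2.1, 6.1]
grip_width: 0.26
grasp_force: 29.5
```

The collar met the rim at TCP z = 0.1207, against 0.1205 expected. I'll ease off, let go and withdraw straight up.

```bash
python3 -m handwheel '[[[0,0,0.6,0,0,0,15],[0,0,0,0,0,0,30],[0,0,0,0,0,0,40],[0,0,0,0,0,0,60],[0,0,0,0,0,0,60],[0,0,0,0,0,0,60],[0,0,0,0,0,0,60],[0,0,0,0,0,0,60],[0,0,0,0,0,0,60],[0,0,0,0,0,0,60]]]' 30
python3 -m handwheel '[[[0,0,5,0,0,0,60],[0,0,10,0,0,0,60],[0,0,15,0,0,0,60],[0,0,20,0,0,0,60],[0,0,20,0,0,0,60],[0,0,20,0,0,0,60],[-15,0,15,0,0,0,60],[-25,0,10,0,0,0,60],[-25,0,0,0,0,0,60],[-25,0,0,0,0,0,60],[-20,0,0,0,0,0,60],[0,0,0,0,0,0,60],[0,0,0,0,0,0,60]]]'
python3 - <<'E'
from h import *
s=grab_frame("side");t=grab_frame("top");st()
cv2.imwrite("pics/end.png",np.hstack([cv2.resize(s["img"][220:420,270:470],(400,400)),cv2.resize(t["img"][160:330,170:370],(400,340))[:340] if 0 else cv2.resize(t["img"][140:340,180:380],(400,400))]))
E
```

```text
t: 14.53
tool_pos: [0.5133, 0.3443, 0.1205]
tool_rot: [0.0, 0.791, 0.612, -0.0]
force: [-0.5, -0.5, -0.0]
grip_width: 0.652
grasp_force: 0.0
t: 15.62
tool_pos: [0.4029, 0.3449, 0.2373]
tool_rot: [0.001, 0.79, 0.613, 0.001]
force: [-0.1, -0.6, -0.1]
grip_width: 0.657
grasp_force: 0.0
15.72 pos [404.6 344.3 236.6] yaw 75.44 tilt [0.002  0.0002] F [-0.6 -0.6  0.5] T [-0.02 -0.16 -0.02] q7 -1.3
```

View pics/end.png

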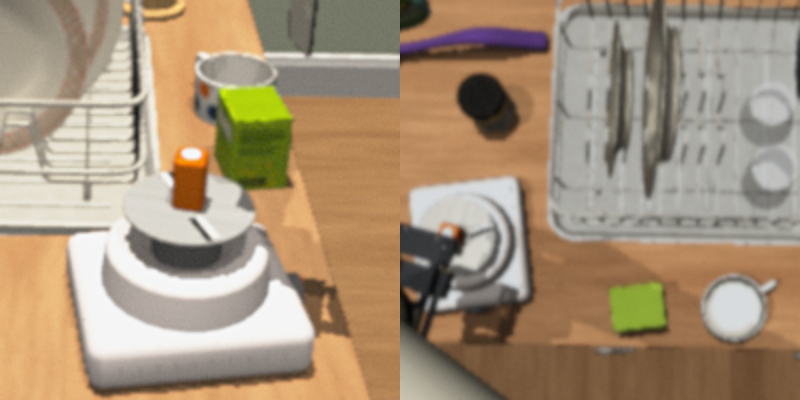

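The side view shows the disc flat on the hub with the grip upright (white dot at crop (191,154)). The cup, tea box and honey jar are where they were. I'll check the dot's height, then hand in if it's right.

Run:
```python
from h import *
from workcell import job_done
s=grab_frame("side");p=plane(s,365.25,296.75,.155);print(p)
if abs(p[0]-.513)<.006 and abs(p[1]-.344)<.01: print(job_done())
```

```text
[0.51217975 0.34231853 0.155     ]
the job is handed in; nothing more can be done
None
```

The slicing disc is fully home with its collar on the hub's rim, released and standing still; the job was handed in at about 16 s with the cup, tea box and honey jar untouched. The coupling's angle could be seen in the wrist camera, so the shaft went through lined up without any searching turn.

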